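# Free the ratchet pawl and press a vial stopper home

## Task

A wine sample vial stands in the small green bench press with its orange stopper only started in the neck. Press the yellow thumb pad of the ratchet pawl down until the pawl snaps over and stays clear of the teeth, then push the black T-handle of the lever all the way down so that the ram drives the stopper fully home; leave the pawl free and the lever down. Work with the fingertips only: grasp and lift nothing, do not touch the vial itself, and do not disturb the bottles and glassware around.

Things in the scene. Friction and masses are not known exactly. Their poses are not given: they have to be found in the camera images.
- press: Green bench press fixed to the bench. Foot plate 160 x 112 mm; head x -58 to 56, y -28 to 28 mm, top 215 mm high; ram with collar (32 mm square) stands to 273 mm at x -31, y 0. Origin on the bench top below the shaft's middle; z up, x from the front (ram and vial, robot side) to the back (column), y left. Ratchet wheel (74 mm diameter), pawl and lever are all on the right side (-y).
- press_shaft (a point): Middle of the press's shaft, which runs level along press y, 175 mm above the bench. The lever turns about it.
- pawl_pivot (a point): Pivot of the rocker pawl, at press x 40, y -44, z 204 mm; its axis is level, along press y. The hook reaches forward over the ratchet wheel, the tail with the thumb pad backward.
- pawl_pad (a point): Centre of the upper face of the yellow ribbed thumb pad, 26 x 26 mm, 6 mm thick. With the hook in the teeth it is at about press x 69, y -48, z 226 mm, sloping up to the back by 25 degrees; thrown free it is about 20 mm lower, sloping down to the back by 9 degrees. Pressing it takes 4 to 8 N, up to 12 N if the lever was first wedged hard against a tooth.
- pawl (a joint): Pawl angle in rad: -0.06 to 0.10 with the hook in the teeth, growing as the pad goes down; 0.60 is thrown fully off, on its stop. An over-centre spring pulls it back into the teeth below 0.22 and throws it off and keeps it there above that.
- lever_grip (a point): Centre of the black round T-handle (22 mm diameter, 86 mm long, lying along press y) on the end of the lever, 120 mm from the shaft axis, at press y -67 mm. The lever points to the front and up; the handle moves on an arc about the shaft.
- lever (a joint): Lever angle in rad, growing as it goes down: 0 is 58 degrees above level (handle centre 277 mm high), 1.15 the end of stroke, 8 degrees below level (handle centre 158 mm high). With the hook in the teeth it goes at most 0.25 down and is blocked. Stays where left; freed it takes 2 to 13 N at the handle (most near the top), about 8 N past 0.63, where the ram (20 mm per rad) meets the stopper.
- stopper (a joint): How far the orange stopper (flange 26 mm diameter, 4 mm thick) has been pressed into the vial's neck, m: 0 at the start with its flange 10 mm above the rim, 0.010 when the flange sits on the rim.
- vial: Glass sample vial, 38 mm diameter, 62 mm high to the rim, standing loose in the black nest ring (6 mm high) on the press foot, under the ram at press x = -31, y = 0, z = 20 mm. Origin at the centre of its underside.
- done_vial_1: Vial already stoppered, 38 mm diameter, 66 mm high, standing left of the press; origin under its centre. Bystander.
- done_vial_2: Another stoppered vial, like done_vial_1. Bystander.
- wine_a: Olive wine bottle, 73 mm diameter, 299 mm high; origin under its centre. Does not move; keep clear.
- wine_b: Yellow-green wine bottle, 79 mm diameter, 296 mm high; origin under its centre. Does not move; keep clear.
- wine_c: Yellow-green wine bottle, 73 mm diameter, 299 mm high; origin under its centre. Does not move; keep clear.
- amber: Amber bottle with pale blue cap, 60 mm diameter, 162 mm high; origin under its centre. Does not move; keep clear.
- flask: Glass volumetric flask, 46 mm diameter, 182 mm high; origin under its centre. Does not move; keep clear.
- wash: White wash bottle with orange bent spout, 68 x 109 mm, 208 mm high; origin under its centre. Does not move; keep clear.
- small_jar: Small lab bottle with dark blue cap, 44 mm diameter, 77 mm high; origin under its centre. Bystander.
- tube_stand: Empty blue tube rack, 200 x 103 mm, 58 mm high; origin under its centre. Does not move; keep clear.
- tips: Pipette tip box with blue lid, 91 x 123 mm, 81 mm high; origin under its centre. Does not move; keep clear.
Not all that is in view belongs to the job. What is shaped like the vial but purple or turquoise is not meant.

How it is judged (in metres and radians):
On the way, in this order (a step that is already met when the one before it is completed fails the run):
1. the pawl is thrown clear of the teeth while the stopper still stands up (value of joint pawl above 0.45 rad and value of joint stopper below 0.002 m and value of joint lever below 0.68 rad), for 0.1 s.
2. the lever is pushed to the bottom and the stopper pressed home (value of joint stopper above 0.0088 m and value of joint lever above 1.05 rad), for 0.1 s.
At the end, for the whole second after the job is handed in: The pawl stays thrown off (over 0.45 rad), the lever is down (over 1.05 of 1.15 rad) and at rest, the stopper is home (over 8.8 of 10 mm) and the vial stands upright in its nest (all of step 2 and value of joint pawl above 0.45 rad and z of vial in the frame of press below 0.025 m and horizontal distance between vial and press between 0.025 and 0.037 m and angle between vial's own z axis and vertical below 0.1 rad and linear speed of vial below 0.02 m/s and velocity of joint lever between -0.1 and 0.1 rad/s); the robot touches nothing.
It fails at once if the lever is forced down past the teeth with the pawl still in them (value of joint lever above 0.7 rad and value of joint pawl below 0.15 rad).
It fails at once if the vial in the press is touched by the robot (contact force between vial and the fingers above 1 N or contact force between vial and the arm above 1 N).
It fails at once if the vial is lifted or tipped (z of vial in the frame of press above 0.03 m or angle between vial's own z axis and vertical above 0.25 rad).
It fails at once if a bystander is lifted, shoved or knocked over (30 mm or 0.3 rad) (distance of any of done_vial_1, done_vial_2, small_jar from where it was at the start of the episode above 0.03 m or angle between any of done_vial_1, done_vial_2, small_jar's own z axis and vertical above 0.3 rad).
It also fails if it takes over 64 s, if anything falls off the work surface, if the arm or the gripper's body presses on something with over 40 N, if the wrist force passes 120 N, or if a joint passes its speed limit or range.

## Robot

A 7-joint arm with a two-finger parallel gripper is mounted at the origin on a cart in front of the work surface, level with it; the furniture and walls round the work are solid. World frame = base frame: x ahead of the robot, y to its left, z up, the work surface at z = 0. Lengths are in mm, angles in degrees, forces in N, time in s.
With the tool pointing down it reaches from about 400 to 900 mm from the base axis. Payload 5.6 kg.
Tool frame: the origin (TCP) lies at the very end of the fingers, on their centre line; the grasp point (between the pads) lies 19 mm behind it; z points along the fingers, y is the line along which they close (so a half turn about z gives the same grasp; the last joint's range is limited). The gripper opens to 92 mm and grips with 3 to 60 N. Pads are 20 mm wide; open, the fingers measure 128 mm over their backs; the gripper's body (75 mm by 189 mm) begins 69 mm behind the grasp point.
Start: joints at [-66.807, 26.786, -0.665, 91.828, 0.344, 61.387, -3.226], TCP at [281.479, 585.9, 214.592] pointing down, gripper open.
Joint ranges: [-144.91, 144.91], [-17.63, 115.5], [-89.93, 88.59], [15.96, 139.68], [-74.01, 254.01], [8.47, 105.57], [-167.45, 167.45]. Speed limits (degrees/s): [147.25, 147.25, 180, 180, 180, 180, 180].

## Interface

Orientations are given as a 3x3 rotation matrix whose columns are the frame's x, y, z axes.
In Python, from rig import sense, capture, close_job gives the robot as it stands. The module is installed in compiled form; this text tells all that it offers.
- The arm moves only by the tool drive_tool, never from a script. Its argument "steps" is a list that holds one entry, the list of rows, each a list of 7 numbers: the shift along the tool's x, y, z in m, then the turn, a rotation vector about the tool's x, y, z in degrees, then the finger opening in m, from 0 to 0.0919. A call has 1 to 5 rows; each row is the pose to reach, as a shift and turn from the pose commanded when the call began, along the tool's axes at that moment; what a row does not reach only later rows make up. A row lasts 1/10 s, in which the tool goes at most 50 mm and 8.59 degrees, less where a joint would pass 70% of its speed; a pose out of reach is approached as far as the arm can. A call with a gripper value outside its range is refused whole. The fingers move at their own pace and stop on an object; the grip force is fixed at half the most. Time passes only in rows, so rows that repeat a pose let the fingers close. It gives the time, the measured TCP pose, the force, the opening and the grip force at its end, in the units of the state.
- sense(): the state, without advancing time (a new reading comes with each control period).
- capture(name): name is "scene" or "top"; returns a dict with "frame" (480x640x3 uint8, red, green, blue), "camera_matrix" (3x3 intrinsics, pixels), "R" (3x3) and "t" (3): a world point X has camera coordinates R X + t. Camera axes: x right, y down, z forward; pixel columns grow to the right and rows downward; lengths in mm; the calibration is good to about 2 mm. A picture is of the moment at which its call begins. There is no depth.
- close_job(): hands the job in; it is judged then, once.
The state is a dict: "t": time; "joint_pos": joint angles; "qd": joint speeds; "effort": joint torques, N m; "position": TCP position; "tcp_rot": TCP orientation; "force": force on the tool from outside, world axes, zero at the start; "torque": the same for the moment, N m; "width": finger opening in mm; "finger_force": force on a finger pad.
Only numpy, scipy, OpenCV 4.12 (cv2) and the standard library are available. Lean on these libraries where they do the work, as an engineer would, in place of code of your own. Each camera call takes 0.05 s, during which the arm holds its last target. There are 200 camera calls.

## Working session

There is one attempt and no reset: what is moved stays moved. The work goes in short steps, Python scripts to look and compute and a tool call to move; the robot and the scene stay as the last step left them, time stands still between calls to the robot, and variables do not carry over. Pictures are saved under pics/ and viewed, at most 10 in all, crops included, and the job is handed in when it is done.

Besides the shell and the picture viewer there is one more tool, called by a JSON object that holds its "op" and its "data", one argument or row to a line. drive_tool: Moves the arm, as the interface text tells. Its arguments: {"type":"object","properties":{"steps":{"type":"array"}},"required":["steps"]}

```bash
mkdir -p pics
python3 - <<'E'
from rig import sense,capture
import cv2,pickle,numpy as np
s=sense();print(s['t'],s['position'],np.round(s['tcp_rot'],3).tolist(),s['width'],s['force'])
for n in("scene","top"):
    c=capture(n);pickle.dump(c,open(n+'.pkl','wb'));cv2.imwrite(f'pics/{n}0.png',c['frame'][:,:,::-1])
    print(n,np.round(c['camera_matrix'],1).tolist(),np.round(c['R'],3).tolist(),np.round(c['t'],1))
E
```

```text
0.0 [281.22785406 585.35232201 213.63387173] [[-0.901, 0.433, -0.001], [0.433, 0.901, -0.002], [-0.0, -0.002, -1.0]] 91.6271015117269 [-0.08065072  0.69216912  0.30605311]
scene [[524.8, 0.0, 312.7], [0.0, 524.8, 245.2], [0.0, 0.0, 1.0]] [[0.879, -0.477, -0.004], [-0.297, -0.541, -0.787], [0.373, 0.693, -0.617]] [-414.2  336.  1430.6]
top [[499.9, 0.0, 313.6], [0.0, 499.9, 243.0], [0.0, 0.0, 1.0]] [[0.493, -0.87, 0.003], [-0.852, -0.483, -0.203], [0.178, 0.098, -0.979]] [-174.5  523.5 1550.9]
```

View pics/scene0.png

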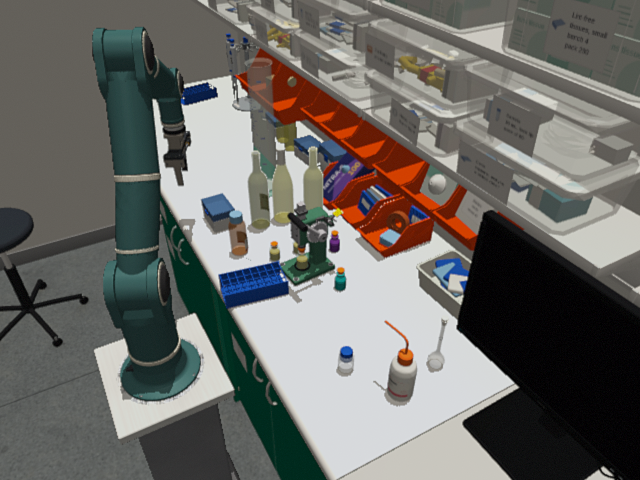

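View pics/top0.png

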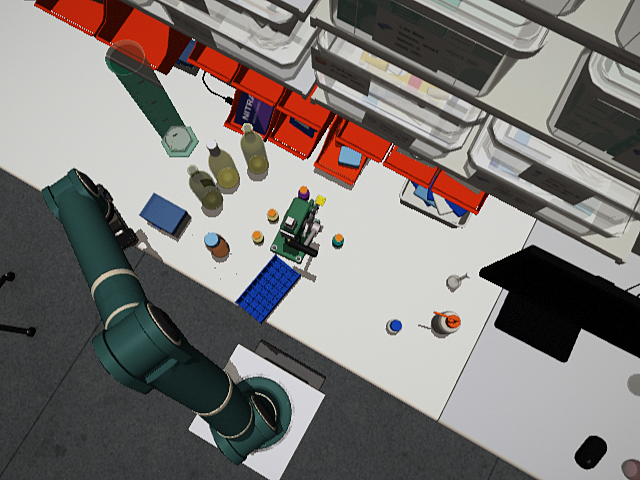

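The scene view shows the green press at about (308,245), with the yellow pad at (337,212). In the top view the press is at (295,230), the pad at (320,200) and the handle at (298,245). Next I'll enlarge both to measure.

Run:
```python
import cv2,pickle,numpy as np
a=pickle.load(open('scene.pkl','rb'))['frame'][195:295,260:360]
b=pickle.load(open('top.pkl','rb'))['frame'][180:280,250:350]
r=lambda i:cv2.resize(i[:,:,::-1],(400*1,400),interpolation=cv2.INTER_CUBIC)
cv2.imwrite('pics/crop0.png',np.hstack([r(a),r(b)]))
for n in("scene","top"):
    f=pickle.load(open(n+'.pkl','rb'))['frame'];h=cv2.cvtColor(f,cv2.COLOR_RGB2HSV)
    m=cv2.inRange(h,(24,170,120),(34,255,255));k,_,st,ce=cv2.connectedComponentsWithStats(m)
    print(n,[(st[i].tolist(),ce[i].round(1).tolist()) for i in range(1,k) if st[i][4]>8])
```

```text
scene [([333, 208, 9, 8, 43], [337.3, 212.1])]
top [([315, 195, 11, 11, 69], [320.0, 200.1])]
```

View pics/crop0.png

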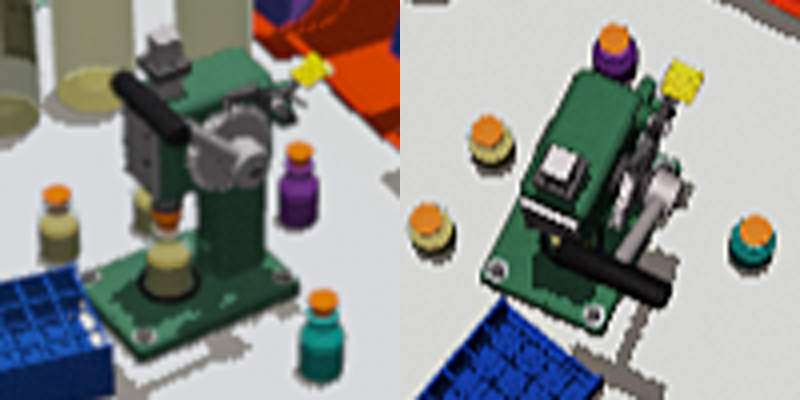

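The crops show one green press. The pad is at scene (337,212) / top (320,200). The black handle runs (290,215.5)–(305.5,228) in scene and (289.5,241)–(317,253) in top. The vial in the press is clear/olive with an orange stopper. The purple and turquoise ones stand off the press, so they aren't meant. Next step is fitting the press pose.

```bash
cat > fit.py <<'E'
import pickle,numpy as np
from scipy.optimize import least_squares
C={n:pickle.load(open(n+'.pkl','rb')) for n in('scene','top')}
def proj(n,X):
    c=C[n];p=c['camera_matrix']@(np.array(c['R'])@X+np.array(c['t']).ravel());return p[:2]/p[2]
def W(p,P):
    c,s=np.cos(p[2]),np.sin(p[2]);return np.array([p[0]+c*P[0]-s*P[1],p[1]+s*P[0]+c*P[1],P[2]])
def pts(a): 
    x,z=-120*np.cos(a),175+120*np.sin(a)
    return dict(pad=(69,-48,226),hl=(x,-26,z),hr=(x,-108,z),ram=(-31,0,273))
cr=lambda u,v:(260+u/4,195+v/4); ct=lambda u,v:(250+(u-400)/4,180+v/4)
obs=[('scene','pad',(337.8,212.6)),('top','pad',(320.5,200.6)),('scene','hl',cr(123,84)),('scene','hr',cr(178,130)),
('top','hl',ct(558,247)),('top','hr',ct(662,290)),('top','ram',ct(566,161)),('scene','ram',cr(163,42))]
def res(p):
    P=pts(p[3]);return np.concatenate([proj(n,W(p,P[k]))-o for n,k,o in obs])
best=min((least_squares(res,[500,-50,y,1.0]) for y in(0,1,-1,2,-2,3)),key=lambda r:r.cost)
p=best.x
if __name__=='__main__':
    print('press',p[:2].round(1),'yaw',np.degrees(p[2]).round(2),'lever elev',np.degrees(p[3]).round(1))
    print(best.fun.reshape(-1,2).round(1).tolist())
    for k,v in pts(p[3]).items(): print(k,W(p,v).round(1))
    def tri(o):
        def f(X):return np.concatenate([proj(n,X)-q for n,q in o]); return least_squares(f,[500,0,200]).x.round(1)
    print('tri pad',tri([('scene',(337.8,212.6)),('top',(320.5,200.6))]))
    print('tri handle',tri([('scene',cr(150.5,107)),('top',ct(610,268.5))]))
E
python3 fit.py
```

```text
press [557.3 175.5] yaw 3.5 lever elev 406.3
[[-0.8, 0.2], [0.5, 0.5], [-0.4, -1.2], [0.3, 1.3], [0.9, -0.6], [1.3, 1.4], [-1.3, -0.3], [0.1, -3.2]]
pad [629.1 131.8 226. ]
hl [476.2 144.5 261.8]
hr [481.2  62.7 261.8]
ram [526.4 173.6 273. ]
tri pad None
tri handle None
```

{"op": "drive_tool", "data": {
  "steps": [
    [[0, 0, -0.05, 0, 0, 0, 0], [0, 0, -0.1, 0, 0, 0, 0], [0, 0, -0.14, 0, 0, 0, 0], [0, 0, -0.14, 0, 0, 8, 0], [0, 0, -0.14, 0, 0, 16, 0]]
  ]
}}

```text
t: 0.6
position: [281.7, 586.2, 356.1]
tcp_rot: [[-0.743, 0.669, 0.001], [0.669, 0.743, 0.002], [0.001, 0.002, -1.0]]
force: [0.3, 0.1, -0.1]
width: 53.8
finger_force: 0.0
```

```bash
cat > go.py <<'E'
import numpy as np,sys
from scipy.spatial.transform import Rotation as Ro
from rig import sense
# shift & turn (tool axes) to world target x y z with tool pointing down, tool y at heading deg
def need(x,y,z,h):
    s=sense();R=np.array(s['tcp_rot']);d=R.T@(np.array([x,y,z])-s['position'])
    a=np.radians(h);yy=np.array([np.cos(a),np.sin(a),0]);zz=np.array([0,0,-1.]);T=np.c_[np.cross(yy,zz),yy,zz]
    print('t',s['t'],'pos',np.round(s['position'],1),'F',np.round(s['force'],1),'w',round(s['width'],1),'j',np.round(s['joint_pos'],0))
    print('shift m',(d/1000).round(4),'turn',Ro.from_matrix(R.T@T).as_rotvec(degrees=True).round(1))
if __name__=='__main__': need(*map(float,sys.argv[1:]))
E
python3 go.py 560 160 350 3.5
python3 - <<'E'
from fit import *
def tri(o):
    f=lambda X:np.concatenate([proj(n,X)-q for n,q in o]); r=least_squares(f,[500,0,200]);return r.x.round(1),r.fun.round(1)
print('pad',tri([('scene',(337.8,212.6)),('top',(320.5,200.6))]))
print('handle',tri([('scene',cr(150.5,107)),('top',ct(610,268.5))]))
for n,q in dict(wa=(210,200),wb=(230,180),wc=(258,167)).items():
    f=lambda X:proj('top',np.r_[X,30])-q; print(n,least_squares(f,[500,200]).x.round())
E
```

```text
t 0.6 pos [281.7 586.2 356.1] F [ 0.3  0.1 -0.1] w 53.8 j [-69.  21.   2.  82.  -1.  77. -19.]
shift m [-0.492  -0.1306  0.0054] turn [ 0.1 -0.1 44.5]
pad (array([631.3, 133.4, 224.5]), array([-0.5,  0.1,  0.4, -0.3]))
handle (array([479.5, 106.6, 259.1]), array([-0.4,  0.1,  0.3, -0.2]))
wa [503. 479.]
wb [595. 458.]
wc [681. 400.]
```

{"op": "drive_tool", "data": {
  "steps": [
    [[-0.047, -0.0125, 0, 0, 0, 8, 0], [-0.094, -0.025, 0, 0, 0, 16, 0], [-0.141, -0.0375, 0, 0, 0, 24, 0], [-0.188, -0.05, 0, 0, 0, 32, 0], [-0.235, -0.0625, 0, 0, 0, 40, 0]]
  ]
}}

```text
t: 1.1
position: [416.1, 381.1, 354.3]
tcp_rot: [[-0.14, 0.99, -0.0], [0.99, 0.14, -0.0], [-0.0, -0.0, -1.0]]
force: [1.0, 0.9, 0.1]
width: 14.3
finger_force: 0.0
```

```bash
python3 go.py 630 135 350 3.5
```

```text
t 1.1 pos [416.1 381.1 354.3] F [1.  0.9 0.1] w 14.3 j [-58.  12.  14.  95.  -3.  74. -35.]
shift m [-0.2735  0.1775  0.0043] turn [-0.   0.   4.5]
```

{"op": "drive_tool", "data": {
  "steps": [
    [[-0.041, 0.027, 0, 0, 0, 2, 0], [-0.082, 0.054, 0, 0, 0, 4.5, 0], [-0.123, 0.081, 0, 0, 0, 4.5, 0], [-0.164, 0.108, 0, 0, 0, 4.5, 0], [-0.205, 0.135, 0, 0, 0, 4.5, 0]]
  ]
}}

```text
t: 1.6
position: [579.6, 198.2, 354.4]
tcp_rot: [[-0.067, 0.998, -0.0], [0.998, 0.067, 0.0], [0.0, -0.0, -1.0]]
force: [0.7, 0.6, 0.1]
width: 0.1
finger_force: 0.0
```

```bash
python3 go.py 633 132 290 3.5
```

```text
t 1.6 pos [579.6 198.2 354.4] F [0.7 0.6 0.1] w 0.1 j [-40.  17.  23.  89.  -7.  75. -12.]
shift m [-0.0696  0.0488  0.0644] turn [-0.  -0.   0.4]
```

{"op": "drive_tool", "data": {
  "steps": [
    [[-0.035, 0.0245, 0, 0, 0, 0, 0], [-0.07, 0.049, 0, 0, 0, 0, 0], [-0.07, 0.049, 0.04, 0, 0, 0, 0], [-0.07, 0.049, 0.08, 0, 0, 0, 0], [-0.07, 0.049, 0.08, 0, 0, 0, 0]]
  ]
}}

```text
t: 2.1
position: [628.9, 132.5, 268.5]
tcp_rot: [[-0.066, 0.998, -0.011], [0.998, 0.066, -0.003], [-0.002, -0.011, -1.0]]
force: [-1.0, -0.2, 0.4]
width: 0.6
finger_force: 0.0
```

```bash
python3 go.py 633 132 250 3.5
python3 - <<'E'
from rig import capture
import cv2,numpy as np
a=capture('scene')['frame'][155:275,260:380];b=capture('top')['frame'][140:260,250:370]
r=lambda i:cv2.resize(i[:,:,::-1],(400,400),interpolation=cv2.INTER_CUBIC)
cv2.imwrite('pics/c1.png',np.hstack([r(a),r(b)]))
E
```

```text
t 2.1 pos [628.9 132.5 268.5] F [-1.  -0.2  0.4] w 0.6 j [-32.  25.  24.  90. -10.  68.  -2.]
shift m [-0.0007  0.0043  0.0185] turn [-0.6  0.1  0.3]
```

View pics/c1.png

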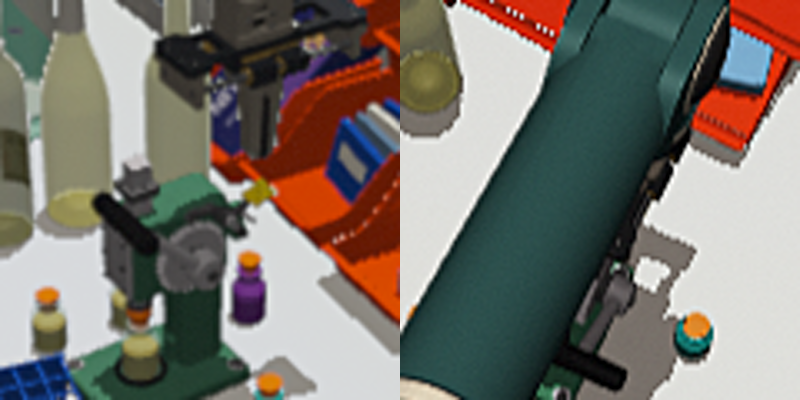

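The fingers hang directly above the yellow pad: fingertips at crop (262,155), pad at (260,190). I'll press straight down.

{"op": "drive_tool", "data": {
  "steps": [
    [[0, 0.003, 0.02, 0, 0, 0, 0], [0, 0.003, 0.028, 0, 0, 0, 0], [0, 0.003, 0.034, 0, 0, 0, 0], [0, 0.003, 0.04, 0, 0, 0, 0], [0, 0.003, 0.044, 0, 0, 0, 0]]
  ]
}}

```text
t: 2.7
position: [635.6, 133.6, 231.0]
tcp_rot: [[-0.067, 0.998, 0.001], [0.998, 0.067, 0.0], [0.0, 0.001, -1.0]]
force: [-0.7, 0.2, 0.0]
width: 0.6
finger_force: 0.0
```

{"op": "drive_tool", "data": {
  "steps": [
    [[0, -0.002, 0.004, 0, 0, 0, 0], [0, -0.002, 0.008, 0, 0, 0, 0], [0, -0.002, 0.012, 0, 0, 0, 0], [0, -0.002, 0.015, 0, 0, 0, 0], [0, -0.002, 0.015, 0, 0, 0, 0]]
  ]
}}

```text
t: 3.2
position: [632.7, 133.2, 214.6]
tcp_rot: [[-0.067, 0.998, -0.002], [0.998, 0.067, -0.0], [-0.0, -0.002, -1.0]]
force: [0.3, -0.1, -0.3]
width: 0.3
finger_force: 0.0
```

{"op": "drive_tool", "data": {
  "steps": [
    [[0, 0, 0.003, 0, 0, 0, 0], [0, 0, 0.006, 0, 0, 0, 0], [0, 0, 0.008, 0, 0, 0, 0], [0, 0, 0.008, 0, 0, 0, 0]]
  ]
}}

```text
t: 3.6
position: [633.3, 133.3, 207.9]
tcp_rot: [[-0.067, 0.998, -0.0], [0.998, 0.067, 0.0], [0.0, -0.0, -1.0]]
force: [-1.1, 0.2, 1.6]
width: 0.2
finger_force: 1.0
```

```bash
python3 go.py 633 132 300 3.5
python3 - <<'E'
from rig import capture
import cv2
a=capture('scene')['frame'][170:270,270:370]
cv2.imwrite('pics/c2.png',cv2.resize(a[:,:,::-1],(500,500),interpolation=cv2.INTER_CUBIC))
E
```

```text
t 3.6 pos [633.3 133.3 207.9] F [-1.1  0.2  1.6] w 0.2 j [-31.  28.  23.  94. -12.  61.  -1.]
shift m [-0.0012 -0.0004 -0.0921] turn [-0.  -0.   0.3]
```

View pics/c2.png

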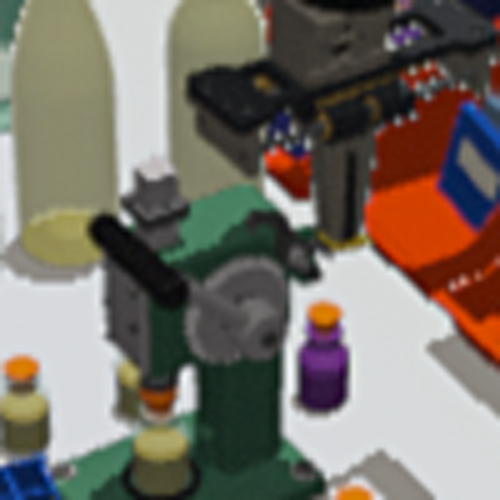

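The pawl now shows its hook lifted at crop (265,220) and the pad down under the fingers at (340,240). Contact came at z≈208, which matches the thrown position. I'll rise and move over the handle.

{"op": "drive_tool", "data": {
  "steps": [
    [[0, 0, 0.002, 0, 0, 0, 0], [0, 0, -0.04, 0, 0, 0, 0], [0, 0, -0.088, 0, 0, 0, 0], [-0.008, -0.03, -0.105, 0, 0, 0, 0], [-0.017, -0.07, -0.105, 0, 0, 0, 0]]
  ]
}}

```text
t: 4.15
position: [566.6, 111.6, 315.3]
tcp_rot: [[-0.067, 0.998, 0.006], [0.998, 0.067, 0.001], [0.0, 0.006, -1.0]]
force: [0.5, 0.6, 0.3]
width: 0.8
finger_force: 0.0
```

```bash
python3 go.py 477 96.5 300 3.5
python3 - <<'E'
from rig import capture
import cv2
a=capture('scene')['frame'][170:270,270:370]
cv2.imwrite('pics/c3.png',cv2.resize(a[:,:,::-1],(500,500),interpolation=cv2.INTER_CUBIC))
E
```

```text
t 4.15 pos [566.6 111.6 315.3] F [0.5 0.6 0.3] w 0.8 j [-35.  15.  25.  97.  -7.  69.  -5.]
shift m [-0.0091 -0.0905  0.0147] turn [ 0.4 -0.   0.3]
```

View pics/c3.png

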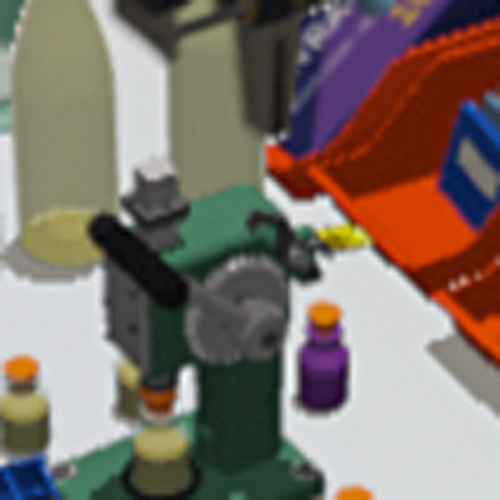

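The pawl stays thrown: the pad is low and nearly level at crop (343,236), and the hook is up off the wheel at (262,222). Next is the handle.

{"op": "drive_tool", "data": {
  "steps": [
    [[-0.004, -0.04, 0, 0, 0, 0, 0], [-0.009, -0.086, 0, 0, 0, 0, 0], [-0.009, -0.086, 0.015, 0, 0, 0, 0], [-0.009, -0.086, 0.03, 0, 0, 0, 0], [-0.009, -0.086, 0.03, 0, 0, 0, 0]]
  ]
}}

```text
t: 4.7
position: [478.2, 96.7, 281.2]
tcp_rot: [[-0.067, 0.998, -0.003], [0.998, 0.067, -0.001], [-0.001, -0.003, -1.0]]
force: [-0.5, 0.3, 0.0]
width: 0.0
finger_force: 0.0
```

```bash
python3 go.py 478 96.5 271 3.5
```

```text
t 4.7 pos [478.2  96.7 281.2] F [-0.5  0.3  0. ] w 0.0 j [-37.   7.  24. 111.  -3.  63.  -8.]
shift m [-0.0002 -0.0001  0.0102] turn [-0.2  0.   0.3]
```

{"op": "drive_tool", "data": {
  "steps": [
    [[0, 0, 0.006, 0, 0, 0, 0], [0, 0, 0.011, 0, 0, 0, 0], [0, -0.004, 0.016, 0, 0, 0, 0], [0, -0.009, 0.021, 0, 0, 0, 0], [0, -0.013, 0.026, 0, 0, 0, 0]]
  ]
}}

```text
t: 5.2
position: [465.8, 95.8, 256.6]
tcp_rot: [[-0.067, 0.998, -0.001], [0.998, 0.067, -0.0], [-0.0, -0.001, -1.0]]
force: [-3.2, -0.9, 5.7]
width: 0.6
finger_force: 2.6
```

Contact at about 6 N, as expected. I'll follow the arc.

{"op": "drive_tool", "data": {
  "steps": [
    [[0, -0.003, 0.005, 0, 0, 0, 0], [0, -0.006, 0.01, 0, 0, 0, 0], [0, -0.009, 0.015, 0, 0, 0, 0], [0, -0.011, 0.02, 0, 0, 0, 0], [0, -0.013, 0.025, 0, 0, 0, 0]]
  ]
}}

```text
t: 5.7
position: [453.5, 95.1, 231.2]
tcp_rot: [[-0.067, 0.998, 0.0], [0.998, 0.067, 0.0], [-0.0, 0.0, -1.0]]
force: [-2.2, -0.2, 4.4]
width: 0.5
finger_force: 2.7
```

{"op": "drive_tool", "data": {
  "steps": [
    [[0, -0.0015, 0.005, 0, 0, 0, 0], [0, -0.003, 0.01, 0, 0, 0, 0], [0, -0.004, 0.015, 0, 0, 0, 0], [0, -0.005, 0.02, 0, 0, 0, 0], [0, -0.006, 0.025, 0, 0, 0, 0]]
  ]
}}

```text
t: 6.2
position: [446.1, 94.7, 206.2]
tcp_rot: [[-0.067, 0.998, -0.003], [0.998, 0.067, -0.0], [0.0, -0.003, -1.0]]
force: [-6.9, -0.8, 8.3]
width: 0.5
finger_force: 3.9
```

{"op": "drive_tool", "data": {
  "steps": [
    [[0, -0.001, 0.005, 0, 0, 0, 0], [0, -0.001, 0.01, 0, 0, 0, 0], [0, -0.001, 0.015, 0, 0, 0, 0], [0, -0.001, 0.02, 0, 0, 0, 0], [0, -0.001, 0.025, 0, 0, 0, 0]]
  ]
}}

```text
t: 6.7
position: [445.3, 94.7, 181.1]
tcp_rot: [[-0.067, 0.998, -0.003], [0.998, 0.067, -0.0], [0.0, -0.003, -1.0]]
force: [-4.8, 0.3, 6.1]
width: 0.4
finger_force: 3.2
```

{"op": "drive_tool", "data": {
  "steps": [
    [[0, 0, 0.004, 0, 0, 0, 0], [0, 0, 0.008, 0, 0, 0, 0], [0, 0, 0.012, 0, 0, 0, 0], [0, 0, 0.012, 0, 0, 0, 0]]
  ]
}}

```text
t: 7.1
position: [445.5, 94.7, 169.6]
tcp_rot: [[-0.067, 0.998, -0.003], [0.998, 0.067, -0.0], [0.0, -0.003, -1.0]]
force: [-6.4, 0.2, 9.3]
width: 0.3
finger_force: 4.8
```

Nearly at the end, with 169 expected at the stop. I'll push a little more until the force rises.

{"op": "drive_tool", "data": {
  "steps": [
    [[0, 0, 0.002, 0, 0, 0, 0], [0, 0, 0.004, 0, 0, 0, 0], [0, 0, 0.004, 0, 0, 0, 0]]
  ]
}}

```text
t: 7.4
position: [445.7, 94.7, 168.9]
tcp_rot: [[-0.067, 0.998, -0.003], [0.998, 0.067, 0.002], [0.002, -0.003, -1.0]]
force: [-17.8, -3.2, 43.7]
width: 0.1
finger_force: 21.7
```

The force jumped to 44 N at z 169, so the lever is on its end stop. I'll back off straight up.

{"op": "drive_tool", "data": {
  "steps": [
    [[0, 0, -0.005, 0, 0, 0, 0], [0, 0, -0.03, 0, 0, 0, 0], [0, -0.02, -0.07, 0, 0, 0, 0], [0, -0.04, -0.12, 0, 0, 0, 0], [0, -0.04, -0.16, 0, 0, 0, 0]]
  ]
}}

```text
t: 7.9
position: [405.3, 91.7, 326.9]
tcp_rot: [[-0.067, 0.998, 0.0], [0.998, 0.067, 0.001], [0.0, 0.0, -1.0]]
force: [1.1, -0.1, 0.1]
width: 0.5
finger_force: 0.0
```

{"op": "drive_tool", "data": {
  "steps": [
    [[0, 0, 0, 0, 0, 0, 0], [0, 0, 0, 0, 0, 0, 0]]
  ]
}}

```text
t: 8.1
position: [407.3, 92.2, 325.9]
tcp_rot: [[-0.067, 0.998, 0.003], [0.998, 0.067, 0.001], [0.001, 0.003, -1.0]]
force: [-0.3, 1.2, -0.7]
width: 0.5
finger_force: 0.0
```

Run:
```python
from rig import capture,sense
import cv2
s=sense();print(s['t'],s['position'],s['force'])
a=capture('scene')['frame'][190:290,260:360]
cv2.imwrite('pics/c4.png',cv2.resize(a[:,:,::-1],(500,500),interpolation=cv2.INTER_CUBIC))
```

```text
8.1 [407.2971454   92.22629159 325.94853744] [-0.31125153  1.18072418 -0.7337782 ]
```

View pics/c4.png

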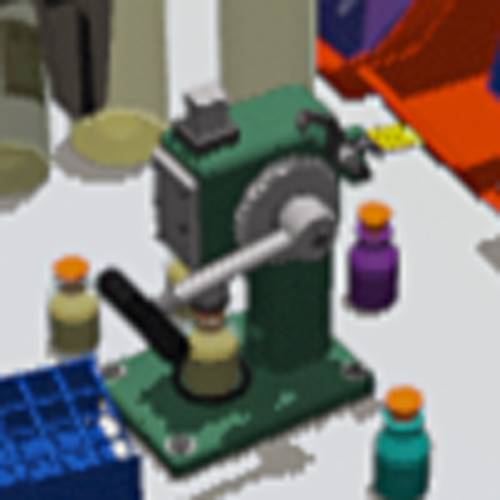

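The lever is down with the handle at crop (145,315). The ram sits on the stopper at (208,310), the pawl is still thrown with the pad at (390,137), and the vial is upright. The robot is clear, so I'll hand in.

```bash
python3 -c "
from rig import close_job;print(close_job())"
```

```text
the job is handed in; nothing more can be done
None
```

The job is handed in at about 8 s: the pawl is thrown free, the lever is down on its stop, the ram is down on the stopper, and the vial is upright; these are read from the last picture and the push force, and no verdict came back.

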